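# Tip the bamboo key tray down and push it home

## Task

The bamboo key tray has been left standing on end on the ledge. Push on it so that it tips over, away from the robot and towards the rail, and lies flat on its base with its open side up; then push it along the ledge until its far end rests square against the low aluminium rail. Only push it, never lift it off the ledge, and leave the other things where they are.

Things in the scene. Friction and masses are not known exactly. Their poses are not given: they have to be found in the camera images.
- tray: Open bamboo tray, outside 140 x 100 x 50 mm (length, width, depth), walls 6 mm, 0.25 kg, loose, standing on an end wall. Origin: centre of the end face it stands on. Axes as it stands: z up along the length, y along the width, x through the depth from the open side (x = -25 mm, facing the robot) to the base (+25 mm, facing the rail). Lying flat: x down, z towards the rail.
- tray_pivot (a point): on the tray: middle of the lower edge of its base, the edge it tips about (tray frame 25, 0, 0 mm); on the ledge at the start and at the end
- tray_far (a point): on the tray: middle of the upper edge of its base as it stands (tray frame 25, 0, 140 mm); when the tray lies flat this is the bottom edge of its far end, which goes against the rail. Leaned some 25 degrees past upright, the tray falls over by itself
- tray_rim (a point): on the tray: middle of the top edge of the open side (tray frame -25, 0, 140 mm), the place to push to tip it
- rail: Fixed aluminium angle rail beyond the tray, 360 mm long, 30 mm high, its upright 6 mm thick. Origin: foot of its front face (towards the robot), middle of its length. x: square to the front face, away from the robot; y along the rail; z up. The standing tray's base is about 180 to 205 mm from this face at first, so a gap of a few cm remains after tipping.
- cup: Bystander, not to be disturbed: white ceramic cup, 80 mm across, 85 mm tall. Origin: centre of its underside.
- spray: Bystander, not to be disturbed: slim spray can, 52 mm across, 150 mm tall. Origin: centre of its underside.
- clearbox: Bystander, not to be disturbed: empty clear plastic box, 70 x 110 x 55 mm, behind the rail. Origin: centre of its underside.
- brush: Bystander, not to be disturbed: wooden shoe brush, 45 x 140 x 40 mm, behind the rail. Origin: centre of its underside.
- tin: Bystander, not to be disturbed: round dark shoe-polish tin, 72 mm across, 25 mm tall. Origin: centre of its underside.
- carabiner: Bystander, not to be disturbed: aluminium carabiner lying flat, 75 x 45 x 10 mm. Origin: centre of its underside.
- key: Bystander, not to be disturbed: brass key lying flat, 65 mm long, 5 mm thick. Origin: centre of its underside.
There are look-alikes about, which are no part of the job. Leave any turquoise look-alike of the tray alone.

How it is judged:
By the outcome, as a careful person would: the job done as asked, in the order asked, and still so for the second after the job is handed in, with the robot touching nothing.
It also fails if it takes over 67 s, if anything falls off the work surface, if the arm or the gripper's body presses on something with over 40 N, if the wrist force passes 120 N, or if a joint passes its speed limit or range.

## Robot

A 7-joint arm with a two-finger parallel gripper is mounted at the origin on the work surface. World frame = base frame: x ahead of the robot, y to its left, z up, the work surface at z = 0. Lengths are in m, angles in rad, forces in N, time in s.
With the tool pointing down it reaches from about 0.425 to 0.925 m from the base axis. Payload 6.8 kg.
Tool frame: the origin (TCP) lies at the very end of the fingers, on their centre line; the grasp point (between the pads) lies 19 mm behind it (r.tcp_to_grasp is the distance from the TCP to the grasp point, in m); z points along the fingers, y is the line along which they close (so a half turn about z gives the same grasp; the last joint's range is limited). The gripper opens to 85 mm and grips with 20 to 120 N. Pads are 22 mm wide; open, the fingers measure 114 mm over their backs; the gripper's body (76 mm by 85 mm) begins 54 mm behind the grasp point. The pads swing forward as they close: fully open they stand 13 mm farther back than shut.
Start: joints at [1.162, 0.477, 0.022, 1.555, -0.011, 1.109, -0.083], TCP at [0.2, -0.645, 0.2] pointing down, gripper open.
Joint ranges: [-2.96, 2.96], [-0.34, 2.1], [-1.41, 1.46], [0.24, 2.44], [-1.37, 4.51], [0.17, 1.92], [-2.96, 2.96]. Speed limits (rad/s): [2.39, 2.39, 3.14, 3.14, 3.14, 3.14, 3.14].

## Interface

Orientations are given as a rotation vector (axis times angle).
In Python, from bench import r gives the robot as it stands.
- The arm moves only by the tool step_arm, never from a script. Its argument "moves" is a list of rows, each a list of 7 numbers: the shift along the tool's x, y, z in mm, then the turn, a rotation vector about the tool's x, y, z in rad, then the finger opening in mm, from 0 to 85.4. A call has 1 to 8 rows; each row is the pose to reach, as a shift and turn from the pose commanded when the call began, along the tool's axes at that moment; what a row does not reach only later rows make up. A row lasts 1/10 s, in which the tool goes at most 50 mm and 8.59 degrees, less where a joint would pass 70% of its speed; a pose out of reach is approached as far as the arm can. A call with a gripper value outside its range is refused whole. The fingers move at their own pace and stop on an object; "grip_force" is the grip in N (left out, the last holds). Time passes only in rows, so rows that repeat a pose let the fingers close. It gives the time, the measured TCP pose, the force, the opening and the grip force at its end, in the units of the state.
- r.get_obs(): the state, without advancing time (a new reading comes with each control period).
- r.grab_frame(name): name is "scene" or "top" or "wrist"; returns a dict with "image" (400x640x3 uint8, red, green, blue), "depth" (400x640 float32, m along the optical axis (not along the pixel's ray), 0 where there is no reading), "mtx" (3x3 intrinsics, pixels), "rvec" (rotation vector, rad) and "tvec" (3), from world to camera coordinates, as OpenCV has them. Camera axes: x right, y down, z forward; pixel columns grow to the right and rows downward; lengths in m; the calibration is good to about 2 mm. A picture is of the moment at which its call begins.
- r.hand_in(): hands the job in; it is judged then, once.
The state is a dict: "clock": time; "joints": joint angles; "qvel": joint speeds; "tau": joint torques, N m; "tcp_pos": TCP position; "orientation": TCP orientation; "contact_force": force on the tool from outside, world axes, zero at the start; "moment": the same for the moment, N m; "grip_width": finger opening in m; "gripper_force": force on a finger pad.
Only numpy, scipy, OpenCV 4.12 (cv2) and the standard library are available. Lean on these libraries where they do the work, as an engineer would, in place of code of your own. Each camera call takes 0.05 s, during which the arm holds its last target. There are 200 camera calls.

## Working session

There is one attempt and no reset: what is moved stays moved. The work goes in short steps, Python scripts to look and compute and a tool call to move; the robot and the scene stay as the last step left them, time stands still between calls to the robot, and variables do not carry over. Pictures are saved under pics/ and viewed, at most 10 in all, crops included, and the job is handed in when it is done.

Besides the shell and the picture viewer there is one more tool, called after "Emit:" as name(argument=value, ...), one argument or row to a line, values as JSON. step_arm: Moves the arm, as the interface text tells. Its arguments: {"type":"object","properties":{"moves":{"type":"array","items":{"type":"array","items":{"type":"number"}}},"grip_force":{"type":"number"}},"required":["moves"]}

```bash
mkdir -p pics
cat > h.py <<'E'
import numpy as np, cv2
from bench import r
def cam(n):
    f=r.grab_frame(n); R=cv2.Rodrigues(np.array(f["rvec"],float))[0]; t=np.array(f["tvec"],float).reshape(3)
    d=f["depth"]; h,w=d.shape; u,v=np.meshgrid(np.arange(w),np.arange(h)); K=f["mtx"]
    P=np.stack([(u-K[0,2])/K[0,0]*d,(v-K[1,2])/K[1,1]*d,d],-1)
    W=(P-t)@R; W[d==0]=np.nan
    return f,W
def save(n,im,box=None,s=1):
    if box: im=im[box[1]:box[3],box[0]:box[2]]
    cv2.imwrite("pics/"+n,cv2.resize(im[...,::-1],None,fx=s,fy=s,interpolation=cv2.INTER_CUBIC))
E
python3 - <<'E'
from h import *
for n in("scene","top"):
    f,W=cam(n); save(n+"0.png",f["image"]); np.savez("/tmp/"+n,im=f["image"],W=W)
print(r.get_obs())
E
```

```text
{'clock': 0.1, 'joints': array([ 1.16191105,  0.4777212 ,  0.02232479,  1.55636377, -0.01147908,
        1.10931645, -0.08309565]), 'qvel': array([-0.00186586, -0.00176151, -0.00050573, -0.00167757,  0.00078949,
        0.00124641, -0.00237477]), 'tau': array([ 3.97019408e-03, -5.97761714e+01,  1.61349613e+00, -2.81955689e+01,
        1.28351036e-02,  5.03355855e-03,  3.03657566e-05]), 'tcp_pos': array([ 0.19979376, -0.64412569,  0.1987154 ]), 'orientation': array([-3.10450159e+00, -4.70524926e-01,  6.00885496e-04]), 'contact_force': array([-0.30484101,  0.23960108, -0.39108926]), 'moment': array([-0.01860404,  0.00175171, -0.01468359]), 'gripper_force': 0.0, 'grip_width': 0.08510420094250618}
```

View pics/scene0.png

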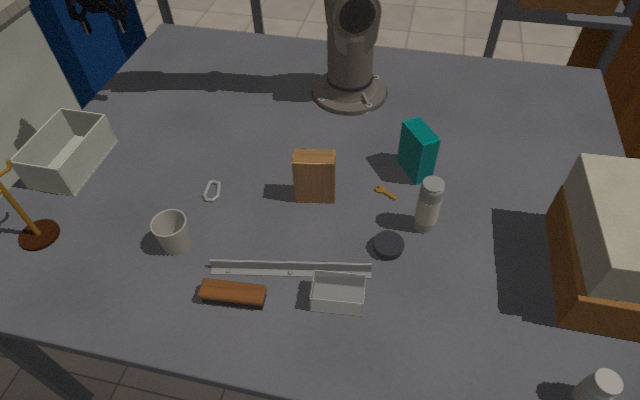

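View pics/top0.png

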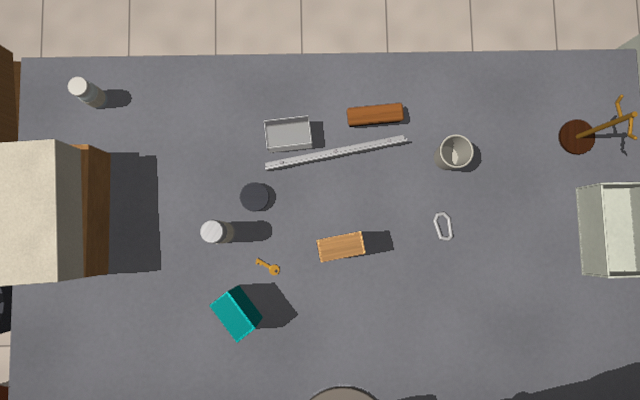

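The top view shows two box-on-end candidates: bamboo at top px (341,246) / scene px (315,176), and turquoise at top px (236,313) / scene px (418,150). The bamboo one fits the task and stands in front of the rail; the turquoise is the look-alike. Next I'll enlarge and measure.

Run:
```python
from h import *
T=np.load("/tmp/top.npz"); S=np.load("/tmp/scene.npz")
save("crop.png",T["im"],(250,120,430,280),4.4)
W=T["W"].reshape(-1,3); c=T["im"].reshape(-1,3).astype(int)
ok=~np.isnan(W[:,0]); W=W[ok]
def at(u,v): return T["W"][v,u].round(3)
print("tray top",at(341,246),"rail",at(270,166),at(404,140),"brush",at(375,113),"cup",at(443,150),"tin",at(255,197),"spray",at(212,231),"table",at(300,300))
p0=at(341,246)[:2]
m=(np.hypot(*(W[:,:2]-p0).T)<.12)&(W[:,2]>.10)&(W[:,2]<.16)
P=W[m]; print(m.sum(),P[:,2].min(),P[:,2].max(),np.median(P[:,2]))
b=cv2.minAreaRect((P[P[:,2]>.133,:2]*1000).astype(np.float32)); print("tray rect mm",b,cv2.boxPoints(b))
pr=(at(270,166)[:2]+at(404,140)[:2])/2
m=(np.abs(W[:,0]-pr[0])<.09)&(np.abs(W[:,1]-pr[1])<.22)&(W[:,2]>.02)&(W[:,2]<.036)
d=(at(404,140)-at(270,166))[:2]; d/=np.linalg.norm(d); n=np.array([d[1],-d[0]]); n*=np.sign(n[0])
s=(W[:,:2]-pr)@n; m&=np.abs(s)<.012
P=W[m]; b=cv2.minAreaRect((P[:,:2]*1000).astype(np.float32)); print("rail",len(P),b,cv2.boxPoints(b))
# scene: tray base face
Q=S["W"].reshape(-1,3); q=Q[(np.hypot(*(Q[:,:2]-p0).T)<.12)&(Q[:,2]>.02)&(Q[:,2]<.13)]
b=cv2.minAreaRect((q[:,:2]*1000).astype(np.float32)); print("scene tray",len(q),b,cv2.boxPoints(b))
```

```text
tray top [ 0.457 -0.     0.143] rail [0.654 0.163 0.035] [ 0.714 -0.17   0.033] brush [ 0.781 -0.099  0.04 ] cup [ 0.692 -0.274  0.006] tin [0.579 0.201 0.026] spray [0.495 0.277 0.153] table [ 0.324  0.096 -0.001]
1049 0.11267143730447093 0.14763597947266335 0.14231698950012073
tray rect mm ((456.5865173339844, 1.5944633483886719), (49.62598419189453, 99.28947448730469), 10.07686996459961) [[423.46997   46.131866]
 [440.8426   -51.62596 ]
 [489.70306  -42.94294 ]
 [472.33044   54.814888]]
rail 452 ((683.5568237304688, -0.0305328369140625), (7.350584030151367, 356.40081787109375), 10.605415344238281) [[ 647.1476   174.44943]
 [ 712.7411  -175.86334]
 [ 719.96606 -174.5105 ]
 [ 654.37256  175.80228]]
scene tray 1313 ((480.0006408691406, 8.560699462890625), (27.486515045166016, 102.47441864013672), 21.02813720703125) [[448.78738   51.45429 ]
 [485.5579   -44.195774]
 [511.2139   -34.33289 ]
 [474.4434    61.317173]]
```

View pics/crop.png

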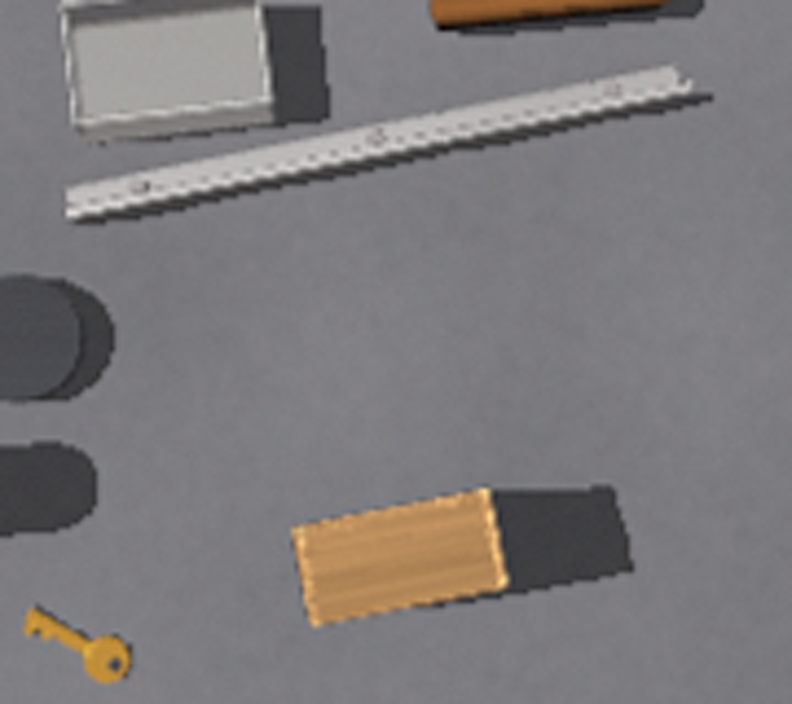

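Confirmed: the bamboo tray is at crop px (400,556), turned about 10°, with the rail (px 70–690) parallel to it at about 10.6°. I'll push with the two fingers part-open, straddling the width.

```bash
cat >> h.py <<'E'
from scipy.spatial.transform import Rotation as Ro
Nn=np.array([np.cos(.184),np.sin(.184),0]); L=np.array([-Nn[1],Nn[0],0])
def to(target,tilt=0):
    o=r.get_obs(); R0=Ro.from_rotvec(o["orientation"])
    # tool x along rail normal, z down, tilted so that the tips point back to the robot
    Rt=Ro.from_matrix(np.c_[Nn,-L,[0,0,-1.]])*Ro.from_euler("y",-tilt)
    print("shift",((R0.inv().apply(np.array(target)-o["tcp_pos"]))*1000).round(1),"turn",(R0.inv()*Rt).as_rotvec().round(4))
def st():
    o=r.get_obs(); print(o["clock"],o["tcp_pos"].round(4),Ro.from_rotvec(o["orientation"]).as_matrix()[:,[0,2]].T.round(3).tolist(),"q",o["joints"].round(2),"F",o["contact_force"].round(1))
E
python3 - <<'E'
from h import *
to((.33,-.31,.23)); to((.396,-.009,.23)); to((.396,-.009,.23),.3)
E
```

```text
shift [ 223.4 -280.6  -30.8] turn [-0.0017  0.0002  0.1168]
shift [ 375.6 -548.5  -30.4] turn [-0.0017  0.0002  0.1168]
shift [ 375.6 -548.5  -30.4] turn [ 0.0159 -0.2994  0.1162]
```

Emit:
step_arm(
  moves=[
    [28,-35,-10,0,0,0.02,50],
    [56,-70,-20,0,0,0.04,50],
    [84,-105,-30,0,0,0.06,50],
    [112,-140,-30,0,0,0.08,50],
    [140,-175,-30,0,0,0.1,50],
    [168,-210,-30,0,0,0.117,50],
    [196,-245,-30,0,0,0.117,50],
    [223,-280,-30,0,0,0.117,50],
  ],
)

```text
clock: 0.9
tcp_pos: [0.3303, -0.3093, 0.2295]
orientation: [-3.128, -0.288, 0.0]
contact_force: [0.7, 0.0, 0.8]
grip_width: 0.0501
gripper_force: 0.0
```

Run:
```python
from h import *
st(); to((.396,-.009,.23)); to((.396,-.009,.23),.3)
```

```text
0.9 [ 0.3303 -0.3093  0.2295] [[0.983, 0.183, -0.0], [-0.0, -0.0, -1.0]] q [ 0.76  0.08 -0.15  2.02  0.01  1.04 -0.79] F [0.7 0.  0.8]
shift [ 119.5 -283.2   -0.5] turn [-0.      0.0002 -0.0001]
shift [ 119.5 -283.2   -0.5] turn [-0.000e+00 -2.998e-01 -1.000e-04]
```

Emit:
step_arm(
  moves=[
    [15,-36,0,0,-0.02,0,50],
    [30,-72,0,0,-0.04,0,50],
    [45,-108,0,0,-0.06,0,50],
    [60,-144,0,0,-0.08,0,50],
    [75,-180,0,0,-0.1,0,50],
    [90,-216,0,0,-0.12,0,50],
    [105,-250,0,0,-0.14,0,50],
    [119,-283,0,0,-0.15,0,50],
  ],
)

```text
clock: 1.7
tcp_pos: [0.3954, -0.0096, 0.2295]
orientation: [3.106, 0.287, -0.234]
contact_force: [0.3, 0.9, 0.7]
grip_width: 0.05
gripper_force: 0.0
```

Run:
```python
from h import *
st(); to((.396,-.009,.122),.15)
```

```text
1.7 [ 0.3954 -0.0096  0.2295] [[0.972, 0.181, -0.15], [-0.148, -0.028, -0.989]] q [ 0.33  0.11 -0.5   2.01  0.06  1.19 -1.58] F [0.3 0.9 0.7]
shift [ 16.9  -0.4 106.2] turn [0.0001 0.0007 0.0002]
```

Emit:
step_arm(
  moves=[
    [4,0,27,0,0,0,50],
    [8,0,54,0,0,0,50],
    [12,0,80,0,0,0,50],
    [17,0,106,0,0,0,50],
    [17,0,106,0,0,0,50],
  ],
)

```text
clock: 2.2
tcp_pos: [0.3936, -0.0112, 0.1198]
orientation: [3.106, 0.287, -0.243]
contact_force: [-0.7, -0.7, 0.6]
grip_width: 0.0501
gripper_force: 0.0
```

Run:
```python
from h import *
st()
x0=np.array(r.get_obs()["tcp_pos"])
for d in(.012,.03,.05,.075,.09): to(x0+Nn*d,.15)
f,W=cam("wrist"); f2,_=cam("scene"); save("pre.png",np.vstack([f["image"],cv2.resize(f2["image"][100:250,220:460],(640,400))]),None,.7)
```

```text
2.2 [ 0.3936 -0.0112  0.1198] [[0.971, 0.181, -0.156], [-0.153, -0.027, -0.988]] q [ 0.3   0.26 -0.49  2.13  0.15  0.94 -1.67] F [-0.7 -0.7  0.6]
shift [11.9  0.  -1.9] turn [-0.0014  0.0062  0.0004]
shift [29.6  0.  -4.7] turn [-0.0014  0.0062  0.0004]
shift [49.4  0.  -7.8] turn [-0.0014  0.0062  0.0004]
shift [ 74.1   0.  -11.7] turn [-0.0014  0.0062  0.0004]
shift [ 88.9   0.  -14. ] turn [-0.0014  0.0062  0.0004]
```

View pics/pre.png

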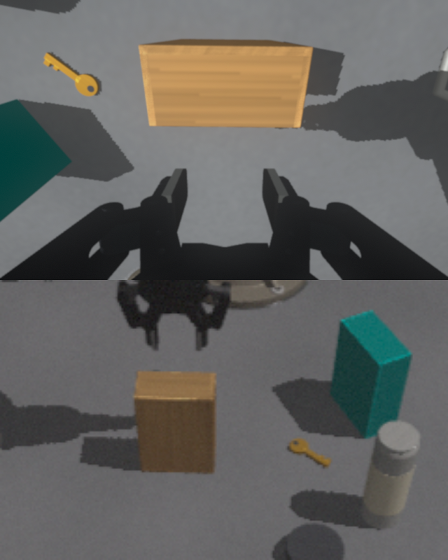

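The fingers are centred on the tray (tray px 150–310, fingers 170–280, in the wrist view) and close to its open side. Now the push.

Emit:
step_arm(
  moves=[
    [8,0,-1,0,0,0,50],
    [15,0,-2,0,0,0,50],
    [21,0,-3,0,0,0,50],
    [26,0,-4,0,0,0,50],
    [31,0,-5,0,0,0,50],
    [36,0,-6,0,0,0,50],
    [42,0,-7,0,0,0,50],
    [48,0,-8,0,0,0,50],
  ],
)

```text
clock: 3.1
tcp_pos: [0.4446, -0.0021, 0.123]
orientation: [3.106, 0.286, -0.233]
contact_force: [0.3, 0.1, 0.3]
grip_width: 0.0505
gripper_force: 0.0
```

Run:
```python
from h import *
st()
f,W=cam("wrist"); f2,_=cam("scene"); save("mid.png",np.vstack([f["image"],cv2.resize(f2["image"][100:250,220:460],(640,400))]),None,.7)
```

```text
3.1 [ 0.4446 -0.0021  0.123 ] [[0.972, 0.181, -0.149], [-0.147, -0.027, -0.989]] q [ 0.26  0.33 -0.48  2.03  0.18  0.98 -1.7 ] F [0.3 0.1 0.3]
```

View pics/mid.png

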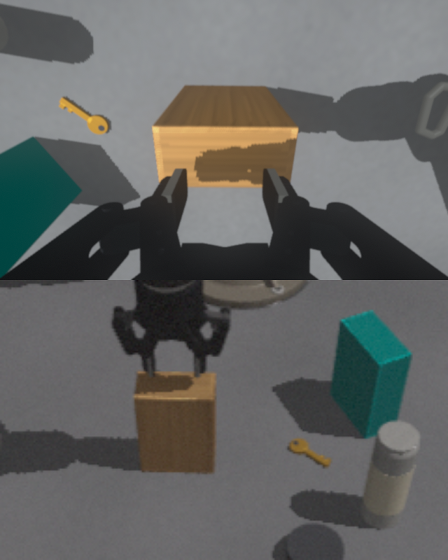

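The fingertips are now right at the rim (wrist px 170–290, row 185) and the tray is still upright. I'll keep pushing.

Emit:
step_arm(
  moves=[
    [5,0,-1,0,0,0,50],
    [11,0,-2,0,0,0,50],
    [17,0,-3,0,0,0,50],
    [23,0,-4,0,0,0,50],
    [29,0,-5,0,0,0,50],
    [35,0,-6,0,0,0,50],
    [41,0,-7,0,0,0,50],
    [47,0,-7,0,0,0,50],
  ],
)

```text
clock: 4.0
tcp_pos: [0.4914, 0.0066, 0.1229]
orientation: [3.106, 0.286, -0.233]
contact_force: [0.1, 0.1, 0.2]
grip_width: 0.05
gripper_force: 0.0
```

Run:
```python
from h import *
st()
f,W=cam("wrist"); f2,_=cam("scene"); save("mid2.png",np.vstack([f["image"],cv2.resize(f2["image"][100:250,220:460],(640,400))]),None,.7)
```

```text
4.0 [0.4914 0.0066 0.1229] [[0.972, 0.181, -0.149], [-0.147, -0.027, -0.989]] q [ 0.23  0.4  -0.47  1.92  0.2   1.02 -1.72] F [0.1 0.1 0.2]
```

View pics/mid2.png

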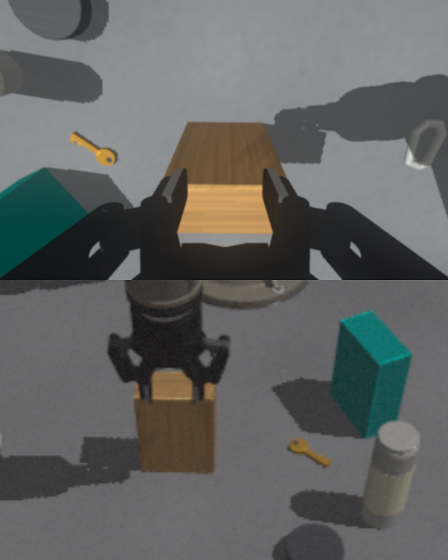

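Run:
```python
from h import *
f,W=cam("scene")
S=np.load("/tmp/scene.npz")["W"]
for (u,v) in [(300,157),(315,157),(330,157),(315,165),(315,180),(315,195),(276,143),(303,142)]: print((u,v),S[v,u].round(3),W[v,u].round(3))
f,W=cam("wrist")
for (u,v) in [(320,290),(320,320),(320,270),(320,200),(250,250),(245,285),(385,250),(395,285),(245,260)]: print((u,v),W[v,u].round(3))
```

```text
(300, 157) [ 0.466 -0.029  0.139] [ 0.517 -0.012  0.19 ]
(315, 157) [0.46  0.006 0.14 ] [0.461 0.006 0.141]
(330, 157) [0.452 0.04  0.14 ] [0.454 0.041 0.141]
(315, 165) [0.482 0.011 0.137] [0.479 0.01  0.133]
(315, 180) [0.479 0.009 0.083] [0.481 0.009 0.084]
(315, 195) [0.481 0.007 0.03 ] [0.482 0.008 0.031]
(276, 143) [ 0.284 -0.156 -0.001] [ 0.283 -0.157 -0.001]
(303, 142) [ 0.264 -0.082 -0.001] [0.533 0.002 0.25 ]
(320, 290) [0.462 0.002 0.138]
(320, 320) [ 0.442 -0.002  0.139]
(320, 270) [0.477 0.005 0.139]
(320, 200) [0.479 0.006 0.054]
(250, 250) [0.502 0.039 0.168]
(245, 285) [0.504 0.036 0.191]
(385, 250) [ 0.512 -0.016  0.167]
(395, 285) [ 0.514 -0.015  0.192]
(245, 260) [0.504 0.039 0.178]
```

Run:
```python
from h import *
for n in("scene","wrist"):
    f,W=cam(n); im=f["image"].astype(int)
    m=(im.max(-1)<60)&(np.abs(W[...,0]-.5)<.06)&(np.abs(W[...,1])<.08)&(W[...,2]>.145)&(W[...,2]<.19)
    P=W[m]; i=P[:,2].argsort()
    for a,b in((.145,.15),(.15,.16),(.16,.17),(.17,.19)):
        q=P[(P[:,2]>=a)&(P[:,2]<b)]
        if len(q): s=(q-[.4914,.0066,.12]);x=s@Nn;y=s@L; print(n,a,len(q),x.min().round(3),x.max().round(3),y.min().round(3),y.max().round(3))
```

```text
scene 0.15 1 0.015 0.015 -0.023 -0.023
scene 0.16 17 0.012 0.018 -0.036 0.037
scene 0.17 44 0.013 0.022 -0.036 0.038
wrist 0.15 52 -0.0 0.015 -0.026 0.026
wrist 0.16 534 -0.004 0.017 -0.038 0.039
wrist 0.17 1580 -0.004 0.02 -0.038 0.039
```

The tray hasn't moved. The part-open fingertips passed just above its top, because their visible ends are about z 0.15, not the TCP height. I'll back off, go lower and push again.

Emit:
step_arm(
  moves=[
    [-20,0,2,0,0,0,50],
    [-40,0,5,0,0,0,50],
    [-60,0,8,0,0,0,50],
    [-80,0,11,0,0,0,50],
    [-88,0,13,0,0,0,50],
    [-88,0,13,0,0,0,50],
    [-86,0,26,0,0,0,50],
    [-84,0,39,0,0,0,50],
  ],
)

```text
clock: 5.1
tcp_pos: [0.4047, -0.0094, 0.0961]
orientation: [3.106, 0.286, -0.231]
contact_force: [-0.5, 0.1, 0.3]
grip_width: 0.0499
gripper_force: 0.0
```

Run:
```python
from h import *
st()
f,W=cam("wrist"); g=W
f2,W2=cam("scene")
for n,W in(("w",g),("s",W2)):
    s=W-np.array([*r.get_obs()["tcp_pos"]]); x=s@Nn; y=s@L
    m=(x>-.03)&(x<.02)&(np.abs(y)<.05)&(W[...,2]>.03); z=np.sort(W[m][:,2]); print(n,len(z),z[:8].round(3), x[m].max().round(3))
```

```text
5.1 [ 0.4047 -0.0094  0.0961] [[0.972, 0.181, -0.148], [-0.145, -0.027, -0.989]] q [ 0.28  0.31 -0.48  2.13  0.18  0.89 -1.7 ] F [-0.5  0.1  0.3]
w 8944 [0.128 0.129 0.129 0.129 0.129 0.129 0.129 0.129] 0.02
s 193 [0.127 0.127 0.128 0.129 0.131 0.132 0.133 0.133] 0.02
```

Emit:
step_arm(
  moves=[
    [2,0,12,0,0,0,50],
    [8,0,11,0,0,0,50],
    [14,0,10,0,0,0,50],
    [20,0,9,0,0,0,50],
    [26,0,8,0,0,0,50],
    [32,0,7,0,0,0,50],
  ],
)

```text
clock: 5.8
tcp_pos: [0.4345, -0.004, 0.0855]
orientation: [3.106, 0.286, -0.232]
contact_force: [0.1, 0.1, 0.7]
grip_width: 0.0501
gripper_force: 0.0
```

Run:
```python
from h import *
st()
f2,W=cam("scene")
for (u,v) in [(315,165),(315,180),(315,195)]: print((u,v),W[v,u].round(3))
```

```text
5.8 [ 0.4345 -0.004   0.0855] [[0.972, 0.181, -0.149], [-0.146, -0.027, -0.989]] q [ 0.25  0.37 -0.47  2.08  0.21  0.89 -1.73] F [0.1 0.1 0.7]
(315, 165) [0.486 0.012 0.141]
(315, 180) [0.498 0.014 0.104]
(315, 195) [0.487 0.009 0.037]
```

The base face now leans about 9° with its foot unmoved, so it is tipping cleanly. Continuing.

Emit:
step_arm(
  moves=[
    [6,0,-1,0,0,0,50],
    [12,0,-2,0,0,0,50],
    [18,0,-3,0,0,0,50],
    [24,0,-4,0,0,0,50],
    [30,0,-5,0,0,0,50],
    [36,0,-6,0,0,0,50],
    [36,0,-6,0,0,0,50],
    [36,0,-6,0,0,0,50],
  ],
)

```text
clock: 6.65
tcp_pos: [0.4693, 0.0026, 0.0856]
orientation: [3.106, 0.286, -0.234]
contact_force: [-0.7, -0.3, -0.2]
grip_width: 0.05
gripper_force: 0.0
```

Run:
```python
from h import *
st()
f2,W=cam("scene"); save("tip.png",f2["image"],(180,90,460,320),2.4)
```

```text
6.65 [0.4693 0.0026 0.0856] [[0.972, 0.181, -0.15], [-0.147, -0.027, -0.989]] q [ 0.23  0.42 -0.46  2.    0.22  0.93 -1.74] F [-0.7 -0.3 -0.2]
```

View pics/tip.png

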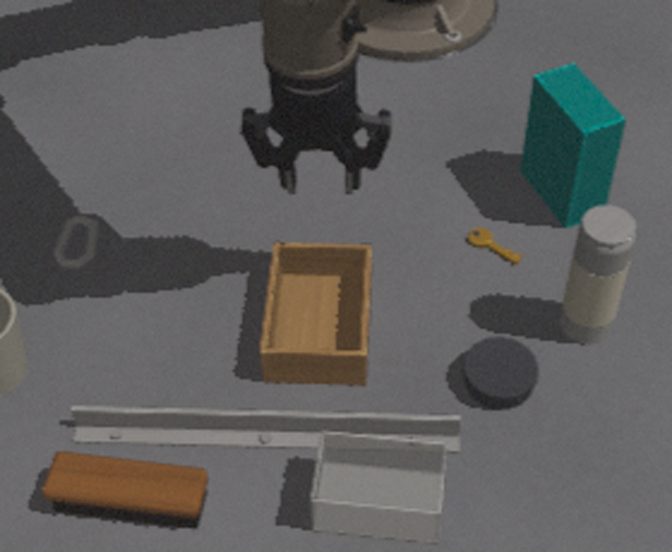

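The tray lies flat, open side up (crop px 262–372, 243–383), with its far end short of the rail (row about 410). Next I'll measure the remaining gap, the angle and the real fingertip height.

Run:
```python
from h import *
f2,W=cam("scene"); Q=W.reshape(-1,3)
RF=np.array([.680,-.0007,0])
def tr(Q):
    s=Q-RF; x=s@Nn; y=s@L
    m=(x>-.25)&(x<-.005)&(y>-.03)&(y<.12)&(Q[:,2]>.042)&(Q[:,2]<.058)
    P=np.c_[x,y][m].astype(np.float32)*1000
    print(m.sum(),cv2.minAreaRect(P),np.percentile(P,[0.5,99.5],axis=0).round(1))
tr(Q)
s=W-r.get_obs()["tcp_pos"]; x=s@Nn;y=s@L
m=(x>-.03)&(x<.04)&(np.abs(y)<.045)&(W[...,2]>.062); print("tips z",np.sort(W[m][:,2])[:6].round(3))
m&=(W[...,2]<.14); print("tip x rel tcp",x[m].min(),x[m].max(),y[m].min(),y[m].max())
```

```text
563 ((-120.27864074707031, 42.581275939941406), (100.2118911743164, 145.2650604248047), 89.38640594482422) [[-190.6   -7.4]
 [ -48.5   92.8]]
tips z [0.12  0.122 0.122 0.123 0.123 0.123]
tip x rel tcp -0.0018077783795862898 0.021370016918975537 -0.03580083707287801 0.04051105553561499
```

Run:
```python
from h import *
RF=np.array([.680,-.0007,0]); 
for x,z in((-.236,.0856),(-.236,.02),(-.236,.004)): to(RF+Nn*x+L*.0426+[0,0,z],0)
```

```text
shift [-28.9  -0.9   4.4] turn [ 1.000e-04  1.504e-01 -2.000e-04]
shift [-19.   -0.9  69.3] turn [ 1.000e-04  1.504e-01 -2.000e-04]
shift [-16.6  -0.9  85.1] turn [ 1.000e-04  1.504e-01 -2.000e-04]
```

Emit:
step_arm(
  moves=[
    [-15,0,2,0,0.05,0,50],
    [-29,-1,4,0,0.1,0,50],
    [-29,-1,4,0,0.15,0,50],
    [-26,-1,26,0,0.15,0,50],
    [-23,-1,48,0,0.15,0,50],
    [-19,-1,69,0,0.15,0,50],
    [-19,-1,69,0,0.15,0,50],
  ],
)

```text
clock: 7.45
tcp_pos: [0.4385, -0.002, 0.0186]
orientation: [-3.128, -0.289, 0.007]
contact_force: [0.3, 0.3, 0.5]
grip_width: 0.05
gripper_force: 0.0
```

Run:
```python
from h import *
st()
f,W=cam("wrist"); s=W-r.get_obs()["tcp_pos"]; x=s@Nn;y=s@L
m=(x>-.03)&(x<.03)&(np.abs(y)<.045)&(W[...,2]>.01)&(W[...,2]<.1); print(m.sum(),"tips z",np.sort(W[m][:,2])[:6].round(3),x[m].max())
RF=np.array([.680,-.0007,0]); to(RF+Nn*-.236+L*.0426+[0,0,.004],0)
```

```text
7.45 [ 0.4385 -0.002   0.0186] [[0.983, 0.183, -0.004], [-0.004, -0.0, -1.0]] q [ 0.23  0.42 -0.43  2.22  0.32  0.57 -1.83] F [0.3 0.3 0.5]
5619 tips z [0.051 0.052 0.052 0.052 0.052 0.052] 0.012577178162454433
shift [ 0.8  0.3 15.7] turn [-0.0005  0.0027  0.0001]
```

Emit:
step_arm(
  moves=[
    [0,0,8,0,0,0,50],
    [0,0,15,0,0,0,50],
    [10,0,15,0,0,0,50],
    [20,0,15,0,0,0,50],
    [26,0,15,0,0,0,50],
    [31,0,15,0,0,0,50],
    [36,0,15,0,0,0,50],
    [42,0,15,0,0,0,50],
  ],
)

```text
clock: 8.3
tcp_pos: [0.4816, 0.0057, 0.0052]
orientation: [3.128, 0.288, -0.002]
contact_force: [-1.8, 0.1, 1.0]
grip_width: 0.05
gripper_force: 0.8
```

Emit:
step_arm(
  moves=[
    [6,0,0,0,0,0,50],
    [12,0,0,0,0,0,50],
    [18,0,0,0,0,0,50],
    [24,0,0,0,0,0,50],
    [28,0,0,0,0,0,50],
    [28,0,0,0,0,0,50],
  ],
)

```text
clock: 8.9
tcp_pos: [0.5103, 0.0113, 0.0054]
orientation: [-3.128, -0.288, -0.002]
contact_force: [-0.6, 0.7, 0.6]
grip_width: 0.0497
gripper_force: 0.0
```

```bash
cat >> h.py <<'E'
RF=np.array([.680,-.0007,0])
def tr():
    for n in("scene","top"):
        f,W=cam(n); Q=W.reshape(-1,3); s=Q-RF; x=s@Nn; y=s@L; c=f["image"].reshape(-1,3).astype(int)
        m=(x>-.25)&(x<.01)&(y>-.04)&(y<.13)&(Q[:,2]>.042)&(Q[:,2]<.058)&(c[:,0]>c[:,2]+20)
        P=np.c_[x,y][m].astype(np.float32)*1000
        print(n,m.sum(),cv2.minAreaRect(P),np.percentile(P,[0.5,99.5],axis=0).round(1))
    p=r.get_obs()["tcp_pos"]-RF; print("tcp rail",p@Nn,p@L)
E
python3 - <<'E'
from h import *
st(); tr()
E
```

```text
8.9 [0.5103 0.0113 0.0054] [[0.983, 0.183, 0.001], [0.001, 0.0, -1.0]] q [ 0.18  0.52 -0.4   2.07  0.34  0.61 -1.84] F [-0.6  0.7  0.6]
scene 593 ((-82.24683380126953, 43.24079895019531), (100.0826187133789, 143.42425537109375), 89.91268157958984) [[-152.9   -6.5]
 [ -11.    93.2]]
top 272 ((-56.508052825927734, 42.95644760131836), (88.91419219970703, 99.9617691040039), 0.02931446023285389) [[-99.6  -6.9]
 [-12.1  92.9]]
tcp rail -0.16528259159977915 0.04277105355743657
```

Emit:
step_arm(
  moves=[
    [3,0,0,0,0,0,50],
    [6,0,0,0,0,0,50],
    [9,0,0,0,0,0,50],
    [11,0,0,0,0,0,50],
    [13,0,0,0,0,0,50],
    [13,0,0,0,0,0,50],
  ],
)

```text
clock: 9.6
tcp_pos: [0.5227, 0.0135, 0.0054]
orientation: [-3.128, -0.288, -0.001]
contact_force: [-0.6, 0.4, -0.0]
grip_width: 0.05
gripper_force: 0.0
```

Run:
```python
from h import *
st(); tr()
```

```text
9.6 [0.5227 0.0135 0.0054] [[0.983, 0.183, 0.001], [0.001, 0.0, -1.0]] q [ 0.17  0.54 -0.4   2.04  0.34  0.63 -1.84] F [-0.6  0.4 -0. ]
scene 601 ((-69.61517333984375, 43.23906326293945), (142.63522338867188, 100.49713134765625), 0.09160205721855164) [[-140.7   -6.9]
 [   0.9   93.2]]
top 260 ((-42.0142707824707, 42.973243713378906), (83.27153778076172, 100.0632553100586), 0.025121763348579407) [[-81.4  -6.7]
 [ -0.4  92.9]]
tcp rail -0.15217117828286633 0.04275306909371945
```

Nearly touching. I'll push gently until the force rises.

Emit:
step_arm(
  moves=[
    [1,0,0,0,0,0,50],
    [2,0,0,0,0,0,50],
    [3,0,0,0,0,0,50],
    [3,0,0,0,0,0,50],
  ],
)

```text
clock: 10.1
tcp_pos: [0.5233, 0.0135, 0.005]
orientation: [3.128, 0.288, -0.006]
contact_force: [-5.8, -0.2, 4.7]
grip_width: 0.0501
gripper_force: 2.9
```

Blocked by the rail: 3 mm commanded, 0.6 mm travelled, 6 N. One more slight press to seat it, then retreat.

Emit:
step_arm(
  moves=[
    [2,0,0,0,0,0,50],
    [3,0,0,0,0,0,50],
    [3,0,0,0,0,0,50],
    [3,0,0,0,0,0,50],
  ],
)

```text
clock: 10.5
tcp_pos: [0.5231, 0.0133, 0.0044]
orientation: [3.127, 0.288, -0.014]
contact_force: [-11.3, -1.1, 8.0]
grip_width: 0.0502
gripper_force: 6.1
```

Emit:
step_arm(
  moves=[
    [-2,0,0,0,0,0,50],
    [-8,0,0,0,0,0,50],
    [-20,0,0,0,0,0,50],
    [-30,0,0,0,0,0,50],
    [-40,0,-20,0,0,0,50],
    [-50,0,-50,0,0,0,50],
    [-50,0,-90,0,0,0,50],
    [-50,0,-130,0,0,0,50],
  ],
)

```text
clock: 11.3
tcp_pos: [0.4776, 0.0051, 0.1365]
orientation: [3.128, 0.288, -0.001]
contact_force: [1.9, -0.3, 0.4]
grip_width: 0.05
gripper_force: 0.0
```

Run:
```python
from h import *
st(); tr()
f,W=cam("scene"); a=f["image"][90:320,130:460]; g,_=cam("top"); b=g["image"][90:280,180:490]
save("end.png",np.vstack([cv2.resize(a,(400,279)),cv2.resize(b,(400,245))]),None,1.1)
```

```text
11.3 [0.4776 0.0051 0.1365] [[0.983, 0.183, -0.001], [-0.001, -0.0, -1.0]] q [ 0.3   0.27 -0.5   2.05  0.17  0.86 -1.69] F [ 1.9 -0.3  0.4]
scene 607 ((-69.34760284423828, 43.191036224365234), (100.13825988769531, 143.2836456298828), 89.88899230957031) [[-140.3   -6.4]
 [   1.4   93.2]]
top 387 ((-64.20848846435547, 42.95717239379883), (130.3598175048828, 100.0278091430664), 0.09663332998752594) [[-125.6   -7. ]
 [   0.7   92.9]]
tcp rail -0.19323105466394552 0.04242227024049926
```

View pics/end.png

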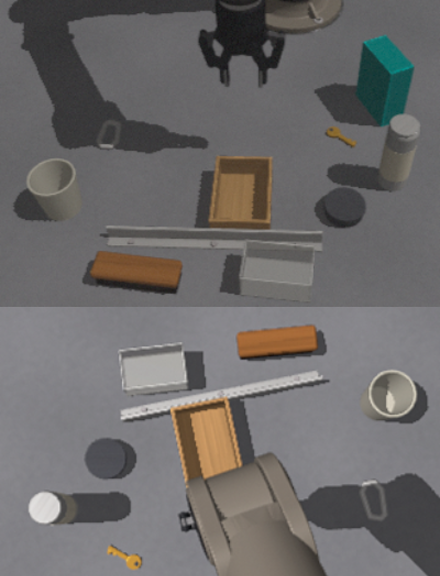

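The tray lies flat with its far end square against the rail (px 210–272, row 228), and the other things look unmoved. Handing in.

```bash
python3 -c "
from bench import r; print(r.hand_in())"
```

```text
the job is handed in; nothing more can be done
None
```

I tipped the bamboo tray flat with its open side up, pushed it square against the rail with nothing else visibly disturbed, and handed the job in at about 11.4 s; no verdict came back.

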